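Open the worn combination cap of a pill canister by feel

TASK

Open the locked pill canister and stand its cap upright in the middle of the saucer: set the bottom dial to 3 and the middle dial to 8, then find the last setting by feel, because the top dial is worn and frees the cap no longer on its 6 but somewhere beyond it, before the 8 comes round - pull up lightly on that dial while you turn it slowly from the 6 towards the 8, until the cap gives. Be gentle: never wrench, press or tug hard on the cap while it sits on the canister. Then lift it off level, set it down softly, and leave the organizer, tumbler, travel mug and funnel where they are.

Things in the scene. Friction and masses are not known exactly. Their poses are not given: they have to be found in the camera images.
- canister: Locked pill canister, held fast to the bar by a suction foot. Amber body 58 mm across, foot rim 90 mm; suction lever reaches 59 mm from the axis at -x, 12 mm high. Origin: centre of the underside on the bar; z up along the dials' axis; +x side has the red index line. Shoulder (the cap's seat) at 62 mm; a neck 26 mm across stands inside the cap up to 106 mm: lift the cap 44 mm straight up to clear it.
- cap_mid (a point): Centre of the loose cap (about 115 g), on its axis, 25.5 mm above its underside. Stepped stack 51 mm high; heights above the underside: white flange 0-5, 58 mm across; bottom dial 5.5-18.5, 62 across; middle dial 19-32, 54 across; top dial 32.5-45.5, 46 across; white top disc 45.5-51, 40 across. +x: red index line (also on the top disc). The dials belong to the cap: any of them can lift and carry it.
- cap_foot (a point): Centre of the cap's flat underside (flange 58 mm across), 62 mm above the bar when seated. Tabs on the shoulder, 4.5 mm high, keep the seated cap from turning; it has about 1 mm of side play. A wrongly set dial stops the cap after about 1.5 mm of lift.
- dial_bottom (a joint): Bottom dial: black, white numbers 0 to 9 round its side (0 red), a tick per number on its upper ledge (0 broad, red). Value in rad, growing as it turns counter-clockwise seen from above; number n is at the index line at 0.628 x n (3 is 1.885), right within 0.15 rad. Smooth, no clicks, turns both ways, friction about 0.06 N m, stays where left. Starts at 0.4 to 1.4.
- dial_middle (a joint): Middle dial, same make and meaning of the value (8 is 5.027, right within 0.15 rad). Starts at 5.5 to 6.5 (6.283 is the 0 again).
- dial_top (a joint): Top dial, same make and meaning (6 is 3.770). Worn: with the other two right, the cap no longer frees at its 6 but at one place between 3.95 and 5.05 rad, 0.15 to 0.25 rad wide; nothing shows where. Under a light upward pull (3 to 6 N beyond the cap's weight) the pull drops away there and the cap can rise; elsewhere it stays stopped. Starts at 2.9 to 3.6.
- dial_bottom_c (a point): Centre of the bottom dial, on the axis, half-way up the dial (12 mm above the cap's underside). Dial 13 mm high, radius 31 mm.
- dial_middle_c (a point): Centre of the middle dial, half-way up (25.5 mm above the cap's underside). Dial 13 mm high, radius 27 mm.
- dial_top_c (a point): Centre of the top dial, half-way up (39 mm above the cap's underside). Dial 13 mm high, radius 23 mm. The middle dial's ledge stands out 4 mm below it.
- saucer_in (a point): Centre of the flat inner floor of the loose white ceramic saucer, 5 mm above the bar. The saucer is 156 mm across and 20 mm high; its flat floor is about 90 mm across.
- saucer: The same saucer; origin: centre of its underside.
- organizer: White plastic pill organizer with seven flip lids, 36 x 154 x 24 mm, long side along its y; origin: centre of its underside. Leave alone.
- tumbler: Clear glass tumbler, 74 mm across, 95 mm high; origin: centre of its underside. Leave alone.
- travel_mug: Aluminium travel mug with black press-button lid, 74 mm across, 169 mm high; origin: centre of its underside. Leave alone.
- funnel: Small green silicone funnel standing on its mouth, 72 mm across, 68 mm high; origin: centre of its mouth on the bar. Leave alone.
Not all that is in view belongs to the job. There is more than one size of the part that bears cap_mid; the job needs the smaller. Of the things shaped like the saucer, the white one is meant.

How it is judged (in metres and radians):
On the way, in this order (a step that is already met when the one before it is completed fails the run):
1. bottom dial at 3 and middle dial at 8 while the cap still sits on the canister (value of joint dial_bottom between 1.635 and 2.135 rad and value of joint dial_middle between 4.777 and 5.277 rad and z of cap_foot in the frame of canister below 0.066 m), for 0.1 s.
2. cap lifted clear of the neck, still upright (z of cap_foot in the frame of canister above 0.106 m and angle between cap_mid's own z axis and vertical below 0.3 rad), for 0.05 s.
At the end, for the whole second after the job is handed in: The cap stands upright (within 0.12 rad) on the floor of the saucer, its centre within 25 mm of the saucer's centre, at rest; the saucer lies level on the bar (angle between cap_mid's own z axis and vertical below 0.12 rad and horizontal distance between cap_foot and saucer_in below 0.025 m and z of cap_foot in the frame of saucer_in between -0.004 and 0.006 m and angle between saucer's own z axis and vertical below 0.08 rad and height (world z) of saucer below 0.006 m and linear speed of cap below 0.02 m/s); the robot touches nothing.
It fails at once if the cap is wrenched, pressed or tugged hard against the canister (over 45 N, all their contact points added up: a straight pull of about 25 N) (contact force between cap and canister above 45 N).
It fails at once if the cap is set down hard or dropped into the saucer (over 45 N) (contact force between cap and saucer above 45 N).
It fails at once if the organizer, tumbler, travel mug or funnel is pushed more than 20 mm or tipped ((distance of organizer from where it was at the start of the episode above 0.02 m or angle between organizer's own z axis and vertical above 0.25 rad) or (distance of tumbler from where it was at the start of the episode above 0.02 m or angle between tumbler's own z axis and vertical above 0.25 rad) or (distance of travel_mug from where it was at the start of the episode above 0.02 m or angle between travel_mug's own z axis and vertical above 0.25 rad) or (distance of funnel from where it was at the start of the episode above 0.02 m or angle between funnel's own z axis and vertical above 0.25 rad)).
It fails at once if the saucer is pushed more than 30 mm (distance of saucer from where it was at the start of the episode above 0.03 m).
It also fails if it takes over 72 s, if anything falls off the work surface, if the arm or the gripper's body presses on something with over 40 N, if the wrist force passes 120 N, or if a joint passes its speed limit or range.

ROBOT

A 6-joint arm with a two-finger parallel gripper is mounted at the origin on the work surface. World frame = base frame: x ahead of the robot, y to its left, z up, the work surface at z = 0. Lengths are in mm, angles in rad, forces in N, time in s.
With the tool pointing down it reaches from about 350 to 850 mm from the base axis. Payload 8.1 kg.
Tool frame: the origin (TCP) lies at the very end of the fingers, on their centre line; the grasp point (between the pads) lies 19 mm behind it; z points along the fingers, x is the direction in which the jaws open and shut, and the axes are right-handed (so a half turn about z gives the same grasp; the last joint's range is limited). The gripper opens to 93 mm and grips with 3 to 60 N. Pads are 15 mm wide; open, the fingers measure 128 mm over their backs; the gripper's body (75 mm by 188 mm) begins 65 mm behind the grasp point.
Start: joints at [-1.42, 0.13, 1.488, -0, 1.523, -0.085], TCP at [140.193, -583.396, 218.635] pointing down, gripper open.
Joint ranges: [-2.96, 2.96], [-0.89, 2.26], [0.02, 2.5], [-1.34, 4.48], [0, 2.73], [-2.66, 2.66]. Speed limits (rad/s): [2.39, 2.39, 2.79, 3.14, 3.14, 3.14].

INTERFACE

Orientations are given as a unit quaternion [x, y, z, w].
In Python, from plant import state, read_camera, camera_params, hand_in gives the robot as it stands. The module is installed in compiled form; this text tells all that it offers.
- The arm moves only by the tool servo_tool, never from a script. Its argument "steps" is text: rows parted by semicolons, each of 7 numbers parted by spaces: the shift along the world's x, y, z each as a share of 5 cm, from -1 to 1, then the turn, a rotation vector about the world's x, y, z each as a share of 90 degrees, from -1 to 1, then the opening, from -1 (shut) to 1 (fully open). In form: dx dy dz ax ay az claw; .... A call has 1 to 12 rows; each row shifts and turns the pose as measured when the row begins; what a row does not reach is not made up. A row lasts 1/10 s, in which the tool goes at most 50 mm and 8.59 degrees, less where a joint would pass 70% of its speed; a pose out of reach is approached as far as the arm can. A call with a number of a shift or a turn outside -1 to 1 is refused whole. A call with a gripper value outside its range is refused whole. The fingers move at their own pace and stop on an object; "force" is the grip in N (left out, the last holds). Time passes only in rows, so rows that do not move let the fingers close. It gives the time, the measured TCP pose, the force and the opening at its end, in the units of the state.
- state(): the state, without advancing time (a new reading comes with each control period).
- read_camera(name): name is "side" or "top" or "wrist"; returns (picture, depth): 420x560x3 uint8, red, green, blue; 420x560 float32, mm along the optical axis (not along the pixel's ray), 0 where there is no reading.
- camera_params(name): a dict with "vertical_fov" (degrees; the focal length in pixels is half the picture's height over the tangent of half this angle, whatever the lens; pixels are square), "cx", "cy" (the principal point, pixels), "rvec" (rotation vector, rad) and "tvec" (3), from world to camera coordinates, as OpenCV has them. Camera axes: x right, y down, z forward; pixel columns grow to the right and rows downward; lengths in mm; the calibration is good to about 2 mm. A picture is of the moment at which its call begins: read the wrist's pose just before it. camera_params takes no time and is no camera call; for the wrist camera it gives the pose at the moment of the call.
- hand_in(): hands the job in, once; it reports no verdict.
The state is a dict: "time_s": time; "joint_positions": joint angles; "qd": joint speeds; "tau": joint torques, N m; "eef_pos": TCP position; "tool_rot": TCP orientation; "contact_force": force on the tool from outside, world axes, zero at the start; "moment": the same for the moment, N m; "opening": finger opening in mm.
Only numpy, scipy, OpenCV 4.12 (cv2) and the standard library are available. Lean on these libraries where they do the work, as an engineer would, in place of code of your own. Each camera call takes 0.05 s, during which the arm holds its last target.

## Working session

There is one attempt and no reset: what is moved stays moved. The work goes in short steps, Python scripts to look and compute and a tool call to move; the robot and the scene stay as the last step left them, time stands still between calls to the robot, and variables do not carry over. Pictures are saved under pics/ and viewed, and the job is handed in when it is done.

Besides the shell and the picture viewer there is one more tool, called after "Request:" as a command line: name --argument value ..., lists and objects as JSON in quotes. servo_tool: Moves the arm, as the interface text tells. Shift numbers are shares of 5 cm and turn numbers shares of 90 degrees, none past 1 either way. Its arguments: {"type":"object","properties":{"steps":{"type":"string"},"force":{"type":"number"}},"required":["steps"]}

```bash
mkdir -p pics; cat > h.py <<'E'
import numpy as np, cv2
from plant import state, read_camera, camera_params, hand_in
def K(p,h=420):
    f=h/2/np.tan(np.radians(p['vertical_fov'])/2); return f,p['cx'],p['cy']
def RT(p): return cv2.Rodrigues(np.array(p['rvec'],float))[0],np.array(p['tvec'],float).ravel()
def ray(p,u,v,z):
    f,cx,cy=K(p);R,t=RT(p);d=R.T@np.array([(u-cx)/f,(v-cy)/f,1]);c=-R.T@t
    return c+d*(z-c[2])/d[2]
def proj(p,X):
    f,cx,cy=K(p);R,t=RT(p);q=(R@np.atleast_2d(X).T).T+t
    return np.c_[f*q[:,0]/q[:,2]+cx,f*q[:,1]/q[:,2]+cy]
def cloud(p,d):
    f,cx,cy=K(p);R,t=RT(p);v,u=np.mgrid[:d.shape[0],:d.shape[1]]
    q=np.stack([(u-cx)/f*d,(v-cy)/f*d,d],-1); return (q-t)@R
def save(n,im): cv2.imwrite('pics/'+n,im[...,::-1])
E
python3 - <<'E'
from h import *
print(state())
for n in ['side','top','wrist']:
    p=camera_params(n);im,d=read_camera(n);save(n+'0.png',im);np.savez(n+'0.npz',im=im,d=d,**{k:np.array(v) for k,v in p.items()})
    print(n,p)
E
```

```text
{'time_s': 0.0, 'joint_positions': array([-1.42040802e+00,  1.31156155e-01,  1.48928586e+00, -2.97040669e-05,
        1.52302429e+00, -8.54050483e-02]), 'qd': array([ 0.00052088,  0.00039996, -0.00143558, -0.00061989,  0.0002788 ,
        0.00080343]), 'tau': array([ 1.79442675e-03, -5.59847403e+01, -4.91749191e+01,  7.70273223e-02,
        3.60258424e-02, -1.36562662e-04]), 'eef_pos': array([ 140.08852898, -582.81497892,  217.58685245]), 'tool_rot': array([ 7.85370863e-01, -6.19024821e-01, -6.93748465e-04, -6.29740886e-04]), 'contact_force': array([ 0.98320634,  0.14907536, -0.38012067]), 'moment': array([-0.01188123,  0.04004731, -0.05232112]), 'opening': 92.89294599686859}
side {'vertical_fov': 56.44281688549269, 'cx': 279.15005537300823, 'cy': 210.64475091253652, 'rvec': array([ 2.29032074, -0.32264168,  0.11405168]), 'tvec': array([-548.73057851,  246.13461846,  932.00326397])}
top {'vertical_fov': 51.30527382195867, 'cx': 273.59387696797756, 'cy': 210.07597350805423, 'rvec': array([ 2.16418856, -2.20601131,  0.12492307]), 'tvec': array([  90.87019117,  595.25367148, 1149.45828908])}
wrist {'vertical_fov': 62.29317160776568, 'cx': 278.0419278247071, 'cy': 211.9687758866499, 'rvec': array([-2.29947093,  1.81312616,  0.23787316]), 'tvec': array([-598.85348733,  -30.85421727,  389.81767805])}
```

View pics/side0.png

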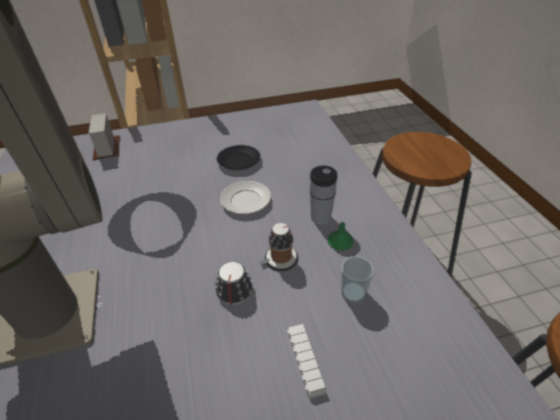

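View pics/top0.png

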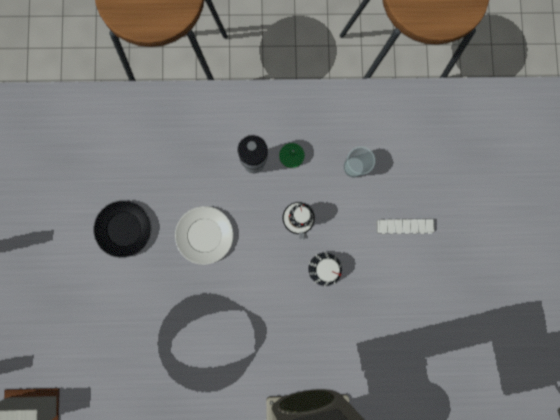

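View pics/wrist0.png

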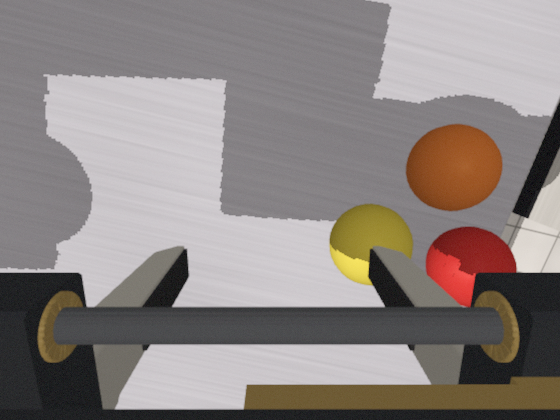

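The side view shows two dial stacks: one at (281,237) on the amber canister and a larger one at (233,280) standing alone on the bar. The job needs the smaller, the one on the canister. The white saucer is at (245,199) in the side view and (204,236) in the top view; the black dish at (122,229) in the top view is not meant. Next I'll localise them and enlarge the canister.

```bash
python3 - <<'E'
from h import *
S={}
for n in ['side','top']:
    z=np.load(n+'0.npz');p={k:z[k] for k in z.files};S[n]=(p,p['im'],p['d'],cloud(p,p['d']))
c=cv2.resize(S['side'][1][200:320,190:320],None,fx=6,fy=6,interpolation=cv2.INTER_CUBIC)[:600]
save('crop_side.png',c)
c=cv2.resize(S['top'][1][180:300,160:360],None,fx=4,fy=4,interpolation=cv2.INTER_CUBIC);save('crop_top.png',c)
P=S['top'][3]
def st(name,u0,u1,v0,v1,zmin,zmax,PP=P):
    q=PP[v0:v1,u0:u1].reshape(-1,3);q=q[(q[:,2]>zmin)&(q[:,2]<zmax)]
    if len(q)<3: print(name,'none');return
    c,r=cv2.minEnclosingCircle(q[:,:2].astype(np.float32))
    print(name,len(q),'mean',q.mean(0).round(1),'mec',np.round(c,1),round(r,1),'zmax',np.percentile(q[:,2],[2,50,98]).round(1))
st('canister topdisc',275,325,195,240,100,130)
st('foot',275,325,195,240,4,20)
st('bigcap',300,350,245,295,40,200)
st('saucer rim',165,245,200,275,14,30)
st('saucer floor',195,213,227,245,-5,30)
st('organizer',370,440,212,240,10,40)
st('mug',230,275,125,180,150,190)
st('funnel',275,310,138,172,5,90)
st('tumbler',338,382,142,182,20,120)
st('bar',320,340,330,350,-20,20)
st('black',85,160,195,262,14,60)
E
```

```text
canister topdisc 266 mean [575.9  12.3 111. ] mec [576.2  12.2] 23.4 zmax [103.6 111.7 115.7]
foot 407 mean [567.5  18.7   9.4] mec [576.5  18.5] 79.5 zmax [ 4.2  9.5 16.6]
bigcap 696 mean [437.2 -51.   65.4] mec [436.4 -53.6] 39.4 zmax [42.4 71.1 77.1]
saucer rim 792 mean [533.3 270.2  17.7] mec [533.4 269.1] 77.5 zmax [14.2 17.4 23.3]
saucer floor 323 mean [533.1 270.6   4.8] mec [533.1 270.9] 32.8 zmax [0.1 4.6 9.8]
organizer 763 mean [ 546.8 -275.6   22.8] mec [ 548.1 -277.8] 77.4 zmax [16.2 23.  28. ]
mug 747 mean [729.7 131.5 164.4] mec [731.1 131.9] 37.1 zmax [156.8 164.4 170. ]
funnel 503 mean [747.   28.   22.4] mec [744.2  24.7] 52.8 zmax [ 5.6 19.1 66.6]
tumbler 512 mean [ 718.9 -149.6   67.8] mec [ 714.9 -144.7] 36.7 zmax [22.4 70.5 97.6]
bar 400 mean [247.8 -64.2   0. ] mec [247.9 -64.3] 35.8 zmax [-4.4  0.   4.6]
black 814 mean [554.8 491.5  17.7] mec [554.3 485.9] 77.8 zmax [14.1 17.4 23.5]
```

View pics/crop_side.png

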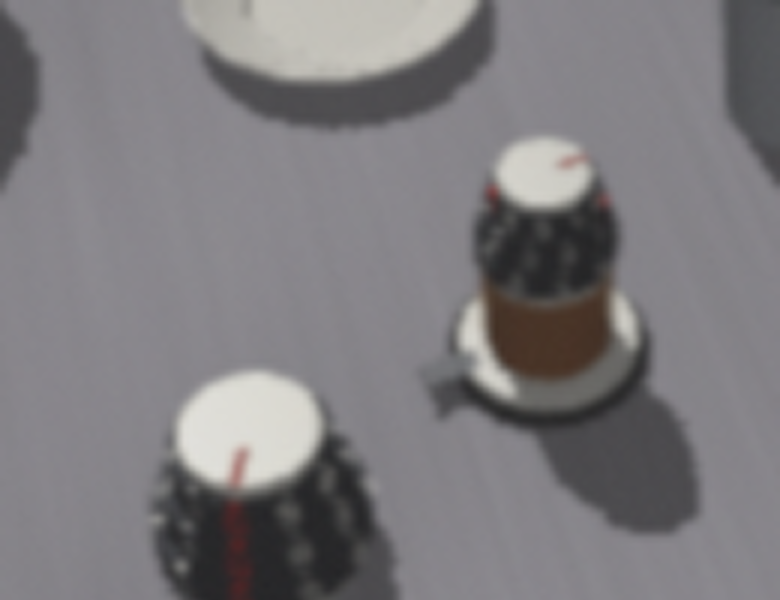

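View pics/crop_top.png

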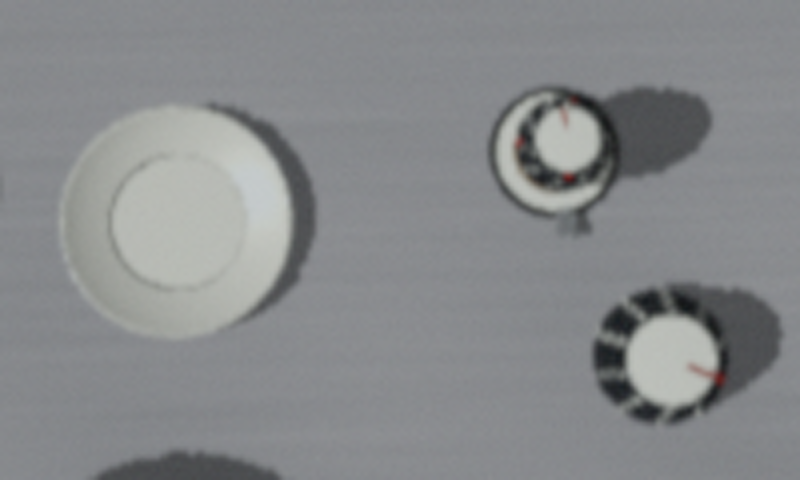

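```bash
python3 - <<'E'
from h import *
from scipy.spatial.transform import Rotation as Ro
p=camera_params('wrist');s=state();R,t=RT(p);c=-R.T@t;A=Ro.from_quat(s['tool_rot']).as_matrix()
print('cam in tool',A.T@(c-s['eef_pos']),'axis',A.T@R.T@[0,0,1],'img x',A.T@R.T@[1,0,0],K(p), A.round(2))
E
```

```text
cam in tool [  -0.63817207  -70.1048782  -166.54656841] axis [8.35538348e-04 2.57313693e-01 9.66327566e-01] img x [ 9.99999386e-01  4.87857107e-04 -9.94559384e-04] (np.float64(347.4818784905495), 278.0419278247071, 211.9687758866499) [[ 0.23 -0.97 -0.  ]
 [-0.97 -0.23  0.  ]
 [-0.   -0.   -1.  ]]
```

Request:
servo_tool --steps "0.5 0.8 0 0 0 0 1;0.5 0.8 0 0 0 0 1;0.5 0.8 0 0 0 0 1;0.5 0.8 0 0 0 0 1;0.5 0.8 0 0 0 0 1;0.5 0.8 0 0 0 0 1;0.5 0.8 0 0 0 0 1;0.5 0.8 0 0 0 0 1;0.5 0.8 0 0 0 0 1;0.5 0.8 -0.2 0 0 0 1;0.5 0.8 -0.4 0 0 0 1;0.5 0.8 -0.4 0 0 0 1"

```text
time_s: 1.35
eef_pos: [441.9, -90.7, 166.6]
tool_rot: [0.782, -0.623, 0.001, -0.003]
contact_force: [0.7, -1.5, -0.0]
opening: 92.8
```

Request:
servo_tool --steps "0.6 0.8 -0.1 0 0 0 1;0.6 0.8 -0.1 0 0 0 1;0.2 0.1 0 0 0 0 1;0 0 0 0 0 0 1"

```text
time_s: 1.75
eef_pos: [510.4, 0.7, 152.4]
tool_rot: [0.784, -0.62, -0.001, -0.002]
contact_force: [-0.8, -0.3, 0.3]
opening: 93.1
```

```bash
cat > look.py <<'E'
import sys
from h import *
from scipy.spatial.transform import Rotation as Ro
n=sys.argv[1];p=camera_params('wrist');s=state();im,d=read_camera('wrist');save(n+'.png',im)
np.savez(n+'.npz',im=im,d=d,**{k:np.array(v) for k,v in p.items()})
print(s['eef_pos'],Ro.from_quat(s['tool_rot']).as_matrix()[:,0],s['joint_positions'])
E
python3 look.py w1
```

```text
[510.37488988   0.69392696 152.37447166] [ 0.23023637 -0.97312275 -0.00483013] [-0.10285551 -0.07235825  1.81702576  0.00509065  1.39721624  1.23474087]
```

View pics/w1.png

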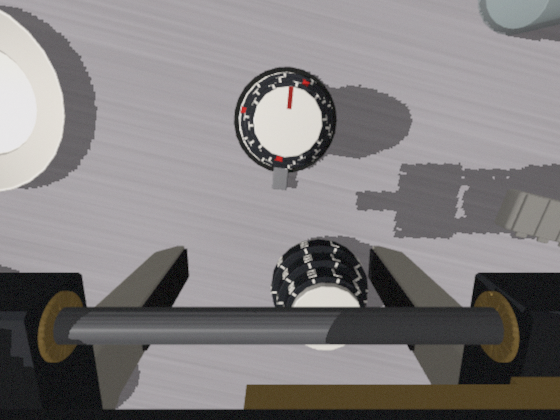

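The wrist view shows the smaller stack on the canister at (287,120), with the red index line at (290,97) and red zeros at about (306,84), (244,110) and (279,159). The larger loose cap is at (320,290). I'll fit the centre and unroll the ledges.

```bash
cat > dials.py <<'E'
import sys
from h import *
n=sys.argv[1];z=np.load(n+'.npz');p={k:z[k] for k in z.files};im=p['im']
C=np.array([float(sys.argv[2]),float(sys.argv[3])]);base=float(sys.argv[4]) if len(sys.argv)>4 else 62.
# white disc fit
u0,v0=proj(p,[[*C,base+51]])[0].round().astype(int)
f=K(p)[0]
g=im.astype(int);m=((g.min(2)>130)).astype(np.uint8)
cl=cv2.connectedComponents(cv2.morphologyEx(m,cv2.MORPH_CLOSE,np.ones((5,5))))[1]
k=cl[v0,u0];ys,xs=np.where(cl==k);W=np.array([ray(p,x,y,base+51)[:2] for x,y in zip(xs,ys)])
c,r=cv2.minEnclosingCircle(W.astype(np.float32));print('disc',W.mean(0).round(1),np.round(c,1),round(r,1),len(xs))
C=W.mean(0)
th=np.radians(np.arange(-180,180,.5))
def ring(h,r):
    X=np.c_[C[0]+r*np.cos(th),C[1]+r*np.sin(th),np.full(len(th),base+h)];q=proj(p,X).astype(np.float32)
    return cv2.remap(im,q[None,:,0],q[None,:,1],cv2.INTER_LINEAR)[0]
rows=[]
for nm,h,rs in [('bot',18.5,np.arange(27,31.1,.5)),('mid',32,np.arange(23.2,27.1,.5)),('top',45.5,np.arange(20.2,23.1,.4)),('disc',51,np.arange(10,20,1))]:
    a=np.stack([ring(h,r) for r in rs]).astype(float)
    red=np.clip(a[...,0]-a[...,1:].max(-1)-25,0,None).sum(0)
    w=a.min(-1).mean(0)
    if red.sum()>0:
        pk=th[red.argmax()];dd=(th-pk+np.pi)%(2*np.pi)-np.pi;s=abs(dd)<.35
        ang=pk+(red[s]*dd[s]).sum()/red[s].sum()
    else: ang=np.nan
    # phase of 10-fold ticks
    ph=np.angle((w*np.exp(10j*th)).sum())/10
    print(nm,'red ang',round(ang,3),'redsum',red.sum().round(), 'tickphase',round(ph,3))
    rows.append(cv2.resize(a.astype(np.uint8),(720,60),interpolation=cv2.INTER_NEAREST))
save(n+'_unroll.png',np.vstack(rows))
c=cv2.resize(im[max(v0-55,0):v0+55,u0-60:u0+60],None,fx=5,fy=5,interpolation=cv2.INTER_CUBIC);save(n+'_crop.png',c)
E
python3 dials.py w1 577 12
```

```text
disc [562.8  23. ] [531.5   5.3] 184.4 128251
bot red ang -0.361 redsum 7466.0 tickphase -0.028
mid red ang 0.792 redsum 9634.0 tickphase 0.212
top red ang 0.76 redsum 8991.0 tickphase 0.283
disc red ang -2.06 redsum 11973.0 tickphase 0.212
```

View pics/w1_crop.png

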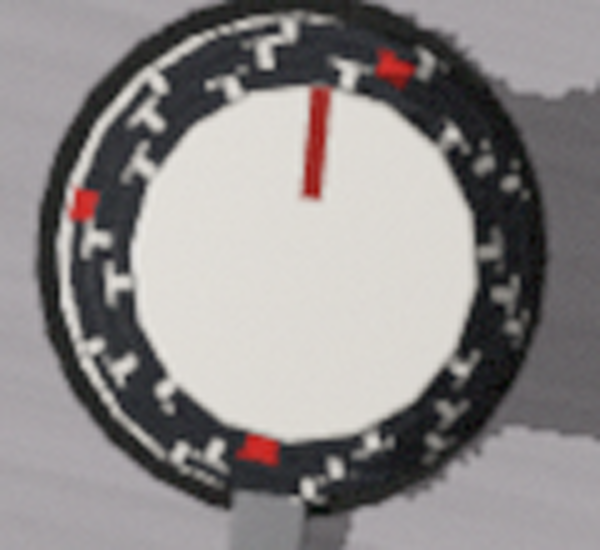

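View pics/w1_unroll.png

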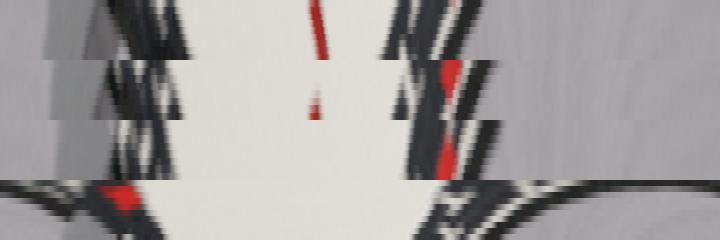

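```bash
sed -i 's/g.min(2)>130/g.min(2)>195/' dials.py; python3 - <<'E'
import numpy as np
im=np.load('w1.npz')['im'];print(im[120:122,280:300:4],im[200,200])
E
python3 dials.py w1 577 12
```

```text
[[[222 219 213]
  [221 218 213]
  [221 218 212]
  [222 219 213]
  [222 219 213]]

 [[221 219 213]
  [223 219 214]
  [223 220 214]
  [220 217 212]
  [222 218 214]]] [167 163 166]
disc [578.2  12.3] [578.5  12.3] 21.9 3600
bot red ang 1.529 redsum 18426.0 tickphase -0.262
mid red ang -0.225 redsum 18906.0 tickphase -0.127
top red ang 3.158 redsum 17903.0 tickphase -0.022
disc red ang 0.113 redsum 13528.0 tickphase -0.203
```

View pics/w1_unroll.png

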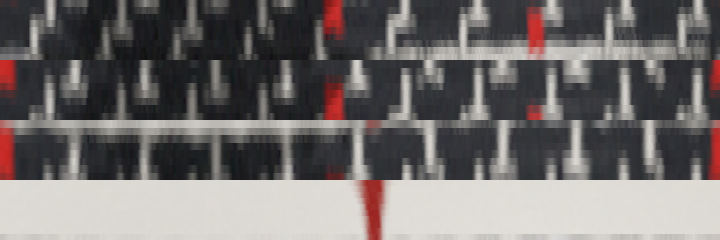

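Reading the reds relative to the index at 0.11 rad: bottom is about 1.42, middle about 5.94, top about 3.05. The canister axis is at about (578,12). The turns needed are bottom +0.47, middle -0.92, and top +0.72 followed by the search.

Request:
servo_tool --steps "0.7 0.1 0 0 0 0 1;0.65 0.1 0 0 0 0 1;0 0 0 0 0 0 1;0 0 0 0 0 0 1" --force 5

```text
time_s: 2.2
eef_pos: [574.2, 4.6, 150.5]
tool_rot: [0.782, -0.623, -0.004, 0.0]
contact_force: [-0.0, 0.1, -0.1]
opening: 93.4
```

Request:
servo_tool --steps "0.1 0.15 -0.5 0 0 0 1;0 0 -0.5 0 0 0 1;0 0 -0.4 0 0 0 1;0 0 0 0 0 0 1"

```text
time_s: 2.6
eef_pos: [576.6, 6.7, 82.0]
tool_rot: [0.78, -0.625, -0.002, -0.0]
contact_force: [-0.8, -0.4, -0.8]
opening: 92.7
```

Request:
servo_tool --steps "0.03 0.11 -0.25 0 0 0 1;0 0 0 0 0 0 1;0 0 0 0 0 0 1"

```text
time_s: 2.9
eef_pos: [578.2, 10.8, 71.9]
tool_rot: [0.78, -0.626, -0.001, -0.001]
contact_force: [0.3, 1.0, 0.2]
opening: 93.0
```

```bash
python3 look.py w2
```

```text
[578.21756434  10.79365232  71.85071545] [ 0.2158703  -0.97641976 -0.00211514] [-0.07139824  0.18949518  1.69879639  0.00227211  1.25346323  1.28110587]
```

View pics/w2.png

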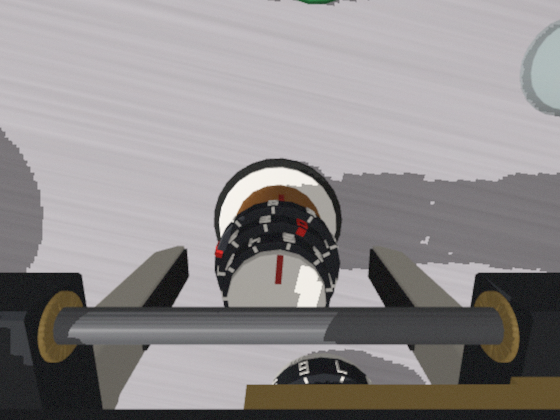

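The wrist view shows the cap's white disc spanning columns 226-327, centred between the fingers (centre line 278). I'll close gently.

Request:
servo_tool --steps "0 0.01 -0.03 0 0 0 -1;0 0 0 0 0 0 -1;0 0 0 0 0 0 -1;0 0 0 0 0 0 -1;0 0 0 0 0 0 -1;0 0 0 0 0 0 -1" --force 5

```text
time_s: 3.55
eef_pos: [579.7, 11.5, 72.5]
tool_rot: [0.78, -0.626, 0.001, -0.002]
contact_force: [0.5, -0.3, 0.4]
opening: 61.9
```

Request:
servo_tool --steps "0 0 0 0 0 0 -1;0 0 0 0 0 0.06 -1;0 0 0 0 0 0.06 -1;0 0 0 0 0 0.06 -1;0 0 0 0 0 0 -1" --force 8

```text
time_s: 4.05
eef_pos: [579.7, 11.8, 72.5]
tool_rot: [0.863, -0.506, 0.0, -0.002]
contact_force: [-0.6, 0.2, 0.0]
opening: 61.7
```

```bash
cat > yaw.py <<'E'
from h import *
from scipy.spatial.transform import Rotation as Ro
s=state();A=Ro.from_quat(s['tool_rot']).as_matrix();print('pos',s['eef_pos'].round(1),'yaw',np.arctan2(A[1,0],A[0,0]).round(3),'tilt',A[:2,2].round(4),'F',s['contact_force'].round(1),'M',s['moment'].round(3),'op',round(s['opening'],1),'t',s['time_s'])
E
python3 yaw.py
```

```text
pos [579.7  11.8  72.5] yaw -1.06 tilt [0.0023 0.0033] F [-0.6  0.2  0. ] M [-0.014 -0.059 -0.02 ] op 61.7 t 4.05
```

Request:
servo_tool --steps "0 0 0 0 0 0.056 -1;0 0 0 0 0 0.056 -1;0 0 0 0 0 0 -1"

```text
time_s: 4.35
eef_pos: [579.7, 11.8, 72.5]
tool_rot: [0.903, -0.429, -0.0, -0.002]
contact_force: [-0.0, 0.1, 0.0]
opening: 61.7
```

```bash
python3 yaw.py
```

```text
pos [579.7  11.8  72.5] yaw -0.888 tilt [0.0017 0.0038] F [-0.   0.1  0. ] M [-0.    -0.095  0.04 ] op 61.7 t 4.35
```

Request:
servo_tool --steps "0 0 0 0 0 0 0;0 0 0 0 0 0 0;0 0 0.25 0 0 0 0;0 0 0.02 0 0 0 0;0 0 0 0 0 0 0"

```text
time_s: 4.85
eef_pos: [579.6, 11.7, 86.7]
tool_rot: [0.901, -0.434, -0.0, -0.002]
contact_force: [-0.6, 0.8, -1.2]
opening: 53.5
```

```bash
python3 yaw.py
```

```text
pos [579.6  11.7  86.7] yaw -0.899 tilt [0.0013 0.0036] F [-0.6  0.8 -1.2] M [ 0.031 -0.071  0.025] op 53.5 t 4.85
```

Claw 0 is only half open, so the fingers slid up gently and now hold the middle dial at an opening of 53.5 mm, with low force. I'll turn it.

Request:
servo_tool --steps "0 0 0 0 0 0 -1;0 0 0 0 0 -0.058 -1;0 0 0 0 0 -0.058 -1;0 0 0 0 0 -0.058 -1;0 0 0 0 0 -0.058 -1;0 0 0 0 0 -0.058 -1;0 0 0 0 0 -0.058 -1;0 0 0 0 0 -0.058 -1;0 0 0 0 0 -0.058 -1;0 0 0 0 0 -0.058 -1;0 0 0 0 0 0 -1"

```text
time_s: 5.95
eef_pos: [579.6, 11.5, 87.0]
tool_rot: [-0.64, 0.769, -0.001, 0.002]
contact_force: [0.2, -0.0, -1.4]
opening: 53.3
```

```bash
python3 yaw.py
```

```text
pos [579.6  11.5  87. ] yaw -1.754 tilt [0.0041 0.0002] F [ 0.2 -0.  -1.4] M [-0.022  0.036  0.044] op 53.3 t 5.95
```

Request:
servo_tool --steps "0 0 0 0 0 -0.04 -1;0 0 0 0 0 0 -1;0 0 0 0 0 0 1;0 0 0 0 0 0 1;0 0 0 0 0 0 1;0 0 0 0 0 0 1;0 0 0.6 0 0 0 1;0 0 0.7 0 0 0 1;0.4 0 0 0 0 0 1;-1 0 0 0 0 0 1;-0.9 0 0 0 0 0 1;0 0 0 0 0 0 1"

```text
time_s: 7.15
eef_pos: [498.5, 11.8, 138.7]
tool_rot: [-0.621, 0.784, 0.009, -0.009]
contact_force: [0.4, 0.6, -0.0]
opening: 92.8
```

```bash
python3 yaw.py; python3 look.py w3; python3 dials.py w3 578 12
```

```text
pos [498.5  11.8 138.7] yaw -1.801 tilt [-0.0258  0.0024] F [ 0.4  0.6 -0. ] M [ 0.037  0.026 -0.024] op 92.8 t 7.15
[498.4557029   11.80553951 138.70355004] [-0.22829773 -0.97358488  0.00355463] [-7.94576103e-02 -6.60824675e-02  1.83696427e+00  3.57037725e-04
  1.39666903e+00  1.72164836e+00]
disc [578.   12.8] [579.   11.1] 23.3 4210
bot red ang 1.972 redsum 8192.0 tickphase 0.087
mid red ang 3.102 redsum 18128.0 tickphase 0.036
top red ang 3.147 redsum 13436.0 tickphase -0.014
disc red ang 0.057 redsum 13113.0 tickphase -0.251
```

View pics/w3_crop.png

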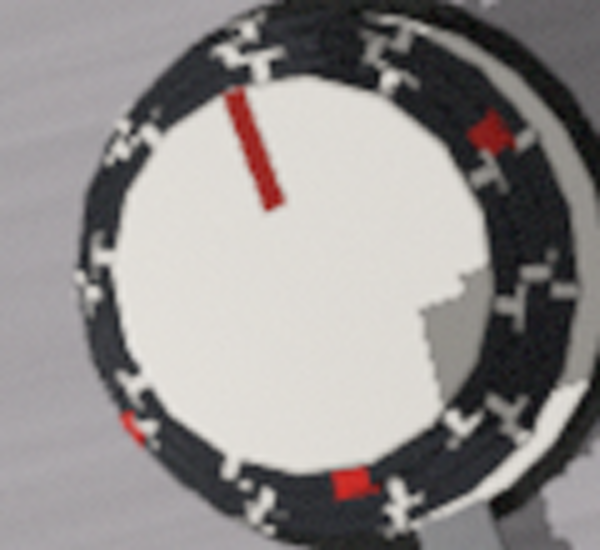

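View pics/w3_unroll.png

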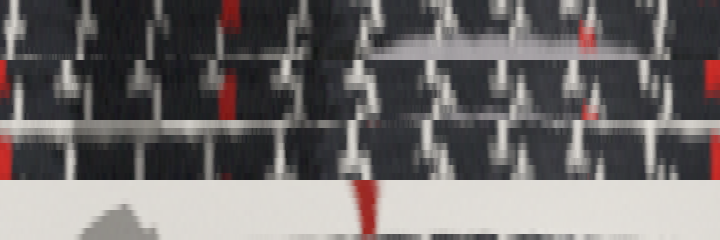

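After the turns, the wrist crop shows the middle dial's red zero at (490,132), the bottom's at (133,428) and the top's at (353,484). That gives bottom about 1.89, middle about 5.04 and top about 3.06, so the first two are right. Next is the top dial.

Request:
servo_tool --steps "0.9 0 0 0 0 0 1;0.7 0 0 0 0 0 1;0 0 0 0 0 0 1;0 0 0 0 0 0 1" --force 10

```text
time_s: 7.6
eef_pos: [585.0, 11.6, 141.2]
tool_rot: [-0.622, 0.783, 0.006, -0.006]
contact_force: [-0.8, -0.2, -0.1]
opening: 93.0
```

```bash
python3 yaw.py
```

```text
pos [585.   11.6 141.2] yaw -1.8 tilt [-0.0177  0.0019] F [-0.8 -0.2 -0.1] M [ 0.016 -0.003 -0.011] op 93.0 t 7.6
```

Request:
servo_tool --steps "-0.1 0 0 0 -0.012 0 1;0 0 -0.4 0 0 0 1;0 0 -0.35 0 0 0 1;0 0 0 0 0 0 1;0 0 0 0 0 0 1"

```text
time_s: 8.1
eef_pos: [582.3, 11.4, 108.3]
tool_rot: [-0.622, 0.783, -0.003, 0.005]
contact_force: [0.1, 0.5, 0.9]
opening: 93.1
```

```bash
python3 yaw.py
```

```text
pos [582.3  11.4 108.3] yaw -1.799 tilt [0.0112 0.0013] F [0.1 0.5 0.9] M [ 0.017 -0.006 -0.013] op 93.1 t 8.1
```

Request:
servo_tool --steps "-0.06 0 -0.2 0 0.007 0 1;0 0 0 0 0 0 1;0 0 0 0 0 0 1"

```text
time_s: 8.4
eef_pos: [580.4, 11.3, 100.6]
tool_rot: [-0.622, 0.783, -0.001, 0.002]
contact_force: [-0.1, 0.9, 0.1]
opening: 92.9
```

```bash
python3 yaw.py
```

```text
pos [580.4  11.3 100.6] yaw -1.799 tilt [0.0033 0.001 ] F [-0.1  0.9  0.1] M [0.02  0.053 0.007] op 92.9 t 8.4
```

Request:
servo_tool --steps "-0.02 0.01 -0.05 0 0.002 0 -1;0 0 0 0 0 0 -1;0 0 0 0 0 0 -1;0 0 0 0 0 0 -1;0 0 0 0 0 0 -1;0 0 0 0 0 0 -1;0 0 0 0 0 0 -1"

```text
time_s: 9.1
eef_pos: [580.1, 11.6, 99.0]
tool_rot: [-0.622, 0.783, -0.0, 0.001]
contact_force: [0.2, -1.2, 0.0]
opening: 45.4
```

```bash
python3 yaw.py
```

```text
pos [580.1  11.6  99. ] yaw -1.799 tilt [0.0014 0.0005] F [ 0.2 -1.2  0. ] M [-0.097 -0.004  0.   ] op 45.4 t 9.1
```

Request:
servo_tool --steps "0 0 0 0 0 0.055 -1;0 0 0 0 0 0.055 -1;0 0 0 0 0 0.055 -1;0 0 0 0 0 0.055 -1;0 0 0 0 0 0.055 -1;0 0 0 0 0 0.055 -1;0 0 0 0 0 0.055 -1;0 0 0 0 0 0.055 -1;0 0 0.01 0 0 0 -1;0 0 0.01 0 0 0 -1"

```text
time_s: 10.1
eef_pos: [579.6, 12.3, 99.5]
tool_rot: [0.857, -0.516, -0.001, -0.001]
contact_force: [-0.5, -0.5, -1.3]
opening: 45.5
```

```bash
python3 yaw.py
```

```text
pos [579.6  12.3  99.5] yaw -1.083 tilt [-0.0005  0.0027] F [-0.5 -0.5 -1.3] M [ 0.007 -0.05   0.006] op 45.5 t 10.1
```

Request:
servo_tool --steps "0 0 0.02 0 0 0 -1;0 0 0.02 0 0 0 -1;0 0 0.02 0 0 0 -1"

```text
time_s: 10.4
eef_pos: [579.2, 12.4, 101.1]
tool_rot: [0.856, -0.518, -0.001, -0.001]
contact_force: [5.6, 0.2, -12.5]
opening: 45.5
```

Request:
servo_tool --steps "0 0 0.02 0 0 0 -1"

```text
time_s: 10.5
eef_pos: [579.2, 12.4, 101.1]
tool_rot: [0.855, -0.518, -0.001, -0.001]
contact_force: [6.1, 0.3, -12.2]
opening: 45.5
```

Request:
servo_tool --steps "0 0 0.03 0 0 0 -1"

```text
time_s: 10.6
eef_pos: [579.1, 12.5, 101.4]
tool_rot: [0.855, -0.518, -0.002, -0.001]
contact_force: [7.4, -0.7, -14.1]
opening: 45.7
```

Request:
servo_tool --steps "0.01 0 0 0 0 0 -1;0.005 0 0.008 0 0 0 -1"

```text
time_s: 10.8
eef_pos: [579.3, 12.4, 100.9]
tool_rot: [0.855, -0.519, -0.002, -0.001]
contact_force: [0.5, -0.1, -5.6]
opening: 45.8
```

Request:
servo_tool --steps "0 0 0.008 0 0 0 -1"

```text
time_s: 10.9
eef_pos: [579.2, 12.5, 101.1]
tool_rot: [0.855, -0.519, -0.002, -0.001]
contact_force: [3.4, -0.7, -9.1]
opening: 45.7
```

Request:
servo_tool --steps "0 0 0.008 0 0 0.02 -1;0 0 0.008 0 0 0.02 -1"

```text
time_s: 11.1
eef_pos: [579.1, 12.3, 101.1]
tool_rot: [0.871, -0.491, -0.003, -0.0]
contact_force: [3.7, 1.8, -9.2]
opening: 45.6
```

```bash
python3 yaw.py
```

```text
pos [579.1  12.3 101.1] yaw -1.027 tilt [-0.0041  0.003 ] F [ 3.7  1.8 -9.2] M [ 0.203 -0.611 -0.022] op 45.6 t 11.1
```

Request:
servo_tool --steps "0.004 0 0.005 0 -0.001 0.02 -1;0.004 0 0.005 0 -0.001 0.02 -1;0.004 0 0.005 0 -0.001 0.02 -1;0.004 0 0.005 0 -0.001 0.02 -1"

```text
time_s: 11.5
eef_pos: [579.1, 12.5, 101.1]
tool_rot: [0.901, -0.434, -0.001, -0.002]
contact_force: [2.1, 1.6, -6.5]
opening: 45.8
```

```bash
python3 yaw.py
```

```text
pos [579.1  12.5 101.1] yaw -0.897 tilt [0.     0.0035] F [ 2.1  1.6 -6.5] M [ 0.163 -0.275 -0.091] op 45.8 t 11.5
```

Now at about 3.97, with a steady pull of 6.5 N at z 101.1. I'll continue.

Request:
servo_tool --steps "0.003 0 0.005 0 0 0.018 -1;0.003 0 0.005 0 0 0.018 -1;0.003 0 0.005 0 0 0.018 -1;0.003 0 0.005 0 0 0.018 -1"

```text
time_s: 11.9
eef_pos: [578.9, 12.7, 101.2]
tool_rot: [0.925, -0.379, -0.002, -0.001]
contact_force: [1.1, -0.5, -8.1]
opening: 45.7
```

Request:
servo_tool --steps "0.003 0 0.005 0 0 0.018 -1;0.003 0 0.005 0 0 0.018 -1;0.003 0 0.005 0 0 0.018 -1"

```text
time_s: 12.2
eef_pos: [578.7, 12.7, 101.3]
tool_rot: [0.942, -0.336, -0.003, -0.001]
contact_force: [2.0, -0.3, -7.4]
opening: 45.4
```

Request:
servo_tool --steps "0.003 0 0.004 0 0 0.018 -1;0.003 0 0.004 0 0 0.018 -1;0.003 0 0.004 0 0 0.018 -1"

```text
time_s: 12.5
eef_pos: [578.8, 12.7, 102.4]
tool_rot: [0.956, -0.293, -0.003, -0.001]
contact_force: [-0.8, 0.6, -3.0]
opening: 45.4
```

Request:
servo_tool --steps "0.003 0 0.004 0 0 0.018 -1;0.003 0 0.004 0 0 0.018 -1;0.003 0 0.004 0 0 0.018 -1"

```text
time_s: 12.8
eef_pos: [579.8, 12.7, 105.3]
tool_rot: [0.969, -0.249, -0.003, -0.001]
contact_force: [0.9, 0.4, -1.8]
opening: 45.7
```

```bash
python3 yaw.py
```

```text
pos [579.8  12.7 105.3] yaw -0.503 tilt [-0.0047  0.0024] F [ 0.9  0.4 -1.8] M [-0.068 -0.059  0.059] op 45.7 t 12.8
```

The pull dropped to the cap's weight at about 4.28 rad and z rose 4 mm. I'll firm the grip and check by eye before lifting.

Request:
servo_tool --steps "0 0 0 0 -0.003 0 -1;0 0 0.06 0 0 0 -1;0 0 0.06 0 0 0 -1;0 0 0 0 0 0 -1" --force 15

```text
time_s: 13.2
eef_pos: [581.1, 12.6, 114.4]
tool_rot: [0.969, -0.249, 0.001, -0.001]
contact_force: [0.1, 0.0, -1.2]
opening: 45.5
```

```bash
python3 yaw.py; python3 look.py w4
```

```text
pos [581.1  12.6 114.4] yaw -0.502 tilt [0.0035 0.002 ] F [ 0.1  0.  -1.2] M [-0.027 -0.073 -0.001] op 45.5 t 13.2
[581.09746778  12.57299497 114.42444441] [ 0.87646722 -0.48145679  0.00213721] [-0.06799715  0.14870215  1.66184411  0.00225591  1.32767539  0.43377715]
```

View pics/w4.png

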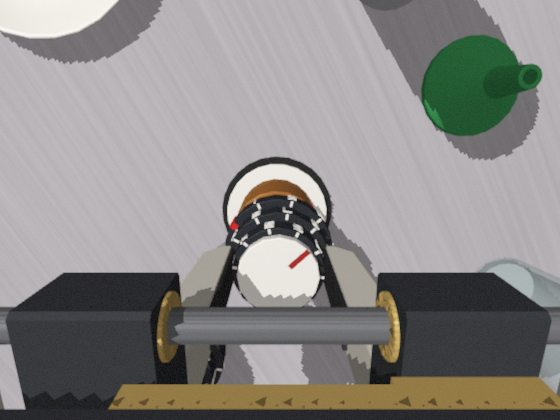

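The wrist view shows the cap held between the pads (disc at (280,268)) with the amber body behind it, and the force equals the cap's weight. I'll lift straight up.

Request:
servo_tool --steps "-0.02 0 0.12 0 0.001 0 -1;-0.01 0 0.15 0 0 0 -1;-0.01 0 0.15 0 0 0 -1;-0.01 0 0.15 0 0 0 -1"

```text
time_s: 13.65
eef_pos: [577.7, 12.7, 143.8]
tool_rot: [0.969, -0.249, -0.0, -0.001]
contact_force: [-0.5, -0.5, -1.2]
opening: 45.7
```

```bash
python3 yaw.py
```

```text
pos [577.7  12.7 143.8] yaw -0.503 tilt [-0.      0.0022] F [-0.5 -0.5 -1.2] M [-0.046 -0.024  0.037] op 45.7 t 13.65
```

Request:
servo_tool --steps "0 0 0.3 0 0 0 -1;0 0 0.3 0 0 0 -1;-0.1 0.5 0.1 0 0 0 -1;-0.15 0.7 0 0 0 0 -1;-0.15 0.7 0 0 0 0 -1;-0.15 0.7 0 0 0 0 -1;-0.15 0.7 0 0 0 0 -1;-0.1 0.7 0 0 0 0 -1;-0.1 0.6 0 0 0 0 -1;0 0.3 0 0 0 0 -1;0 0 0 0 0 0 -1"

```text
time_s: 14.75
eef_pos: [534.5, 265.7, 198.6]
tool_rot: [0.968, -0.25, 0.007, -0.004]
contact_force: [0.4, -1.3, -1.1]
opening: 45.2
```

```bash
python3 yaw.py;python3 look.py w5
```

```text
pos [534.5 265.7 198.6] yaw -0.506 tilt [0.016  0.0043] F [ 0.4 -1.3 -1.1] M [-0.007 -0.047  0.011] op 45.2 t 14.75
[534.49382226 265.67763789 198.62317913] [ 0.87453426 -0.48481839  0.01187243] [ 0.37659788  0.11524773  1.54121309 -0.00187913  1.46870982  0.88290034]
```

View pics/w5.png

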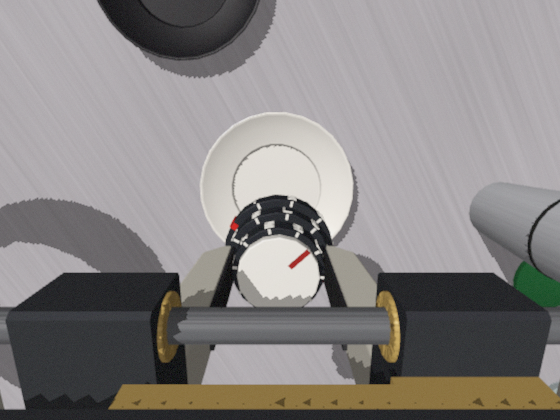

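The wrist view shows the cap held upright. The saucer is below it, rim columns 200-354, floor centre about (277,188). Checking that against the earlier estimate:

```bash
python3 - <<'E'
from h import *
z=np.load('w5.npz');p={k:z[k] for k in z.files}
print(ray(p,277,188,5),ray(p,200,185,20),ray(p,354,188,20),ray(p,277,112,20))
P=cloud(p,p['d']);q=P[100:260,195:360].reshape(-1,3);q=q[(q[:,2]>14)&(q[:,2]<26)]
A=np.c_[2*q[:,:2],np.ones(len(q))]
# outer rim edge via mec
print(cv2.minEnclosingCircle(q[:,:2].astype(np.float32)))
E
```

```text
[536.18287086 268.28298429   5.        ] [471.3076559  311.11161947  20.        ] [605.47747731 232.75677222  20.        ] [573.24294311 335.22993352  20.        ]
((535.9525146484375, 268.4241943359375), 77.60307312011719)
```

Request:
servo_tool --steps "0 0.06 -0.4 -0.0025 0.009 0 -1;0 0 -0.5 0 0 0 -1;0 0 -0.5 0 0 0 -1;0 0 -0.5 0 0 0 -1;0 0 -0.4 0 0 0 -1;0 0 -0.2 0 0 0 -1;0 0 0 0 0 0 -1;0 0 0 0 0 0 -1"

```text
time_s: 15.6
eef_pos: [535.2, 256.5, 62.1]
tool_rot: [0.967, -0.256, -0.002, 0.003]
contact_force: [0.2, 0.2, -1.4]
opening: 45.7
```

```bash
python3 yaw.py
```

```text
pos [535.2 256.5  62.1] yaw -0.518 tilt [-0.0062 -0.0056] F [ 0.2  0.2 -1.4] M [-0.065 -0.091  0.009] op 45.7 t 15.6
```

Correct y by +12 mm and the tilt, then come down slowly.

Request:
servo_tool --steps "0 0.12 0 0.003 -0.003 0 -1;0 0.12 0 0 0 0 -1;0 0 -0.1 0 0 0 -1;0 0 -0.1 0 0 0 -1;0 0 0 0 0 0 -1"

```text
time_s: 16.1
eef_pos: [538.2, 270.8, 55.8]
tool_rot: [0.967, -0.256, 0.002, -0.002]
contact_force: [-0.1, 0.3, -1.9]
opening: 45.9
```

```bash
python3 yaw.py
```

```text
pos [538.2 270.8  55.8] yaw -0.518 tilt [0.0055 0.0023] F [-0.1  0.3 -1.9] M [-0.051 -0.06   0.036] op 45.9 t 16.1
```

Request:
servo_tool --steps "-0.06 -0.02 -0.1 -0.001 0.003 0 -1;0 0 -0.06 0 0 0 -1;0 0 -0.02 0 0 0 -1;0 0 0 0 0 0 -1"

```text
time_s: 16.5
eef_pos: [534.6, 269.6, 45.7]
tool_rot: [0.967, -0.256, -0.0, -0.0]
contact_force: [-0.4, -0.5, -1.0]
opening: 45.4
```

```bash
python3 yaw.py
```

```text
pos [534.6 269.6  45.7] yaw -0.518 tilt [-0.0001  0.0003] F [-0.4 -0.5 -1. ] M [-0.056 -0.044 -0.015] op 45.4 t 16.5
```

Request:
servo_tool --steps "0 0 -0.02 0 0 0 -1;0 0 -0.02 0 0 0 -1"

```text
time_s: 16.7
eef_pos: [534.8, 269.6, 43.8]
tool_rot: [0.967, -0.256, 0.0, -0.0]
contact_force: [-0.8, -0.2, -0.9]
opening: 45.6
```

Request:
servo_tool --steps "0 0 -0.01 0 0 0 -1;0 0 -0.01 0 0 0 -1"

```text
time_s: 16.9
eef_pos: [534.8, 269.6, 42.7]
tool_rot: [0.967, -0.256, 0.0, -0.0]
contact_force: [0.6, 0.6, -1.5]
opening: 45.5
```

Request:
servo_tool --steps "0 0 -0.01 0 0 0 -1"

```text
time_s: 17.0
eef_pos: [534.9, 269.6, 42.3]
tool_rot: [0.967, -0.256, 0.0, -0.0]
contact_force: [0.3, -0.4, 0.5]
opening: 45.3
```

Request:
servo_tool --steps "0 0 -0.008 0 0 0 -1"

```text
time_s: 17.1
eef_pos: [535.1, 269.6, 42.2]
tool_rot: [0.967, -0.256, 0.0, -0.0]
contact_force: [-0.5, -0.7, 2.6]
opening: 45.5
```

Request:
servo_tool --steps "0 0 -0.005 0 0 0 -1"

```text
time_s: 17.2
eef_pos: [535.1, 269.7, 42.2]
tool_rot: [0.967, -0.256, 0.0, -0.0]
contact_force: [-1.9, -0.1, 1.6]
opening: 45.7
```

The cap is on the floor of the saucer, with +2 N up. I'll open and rise.

Request:
servo_tool --steps "0 0 0 0 0 0 0.3;0 0 0 0 0 0 1;0 0 0 0 0 0 1;0 0 0 0 0 0 1;0 0 0 0 0 0 1;0 0 0 0 0 0 1"

```text
time_s: 17.8
eef_pos: [535.7, 269.9, 42.6]
tool_rot: [0.967, -0.256, 0.001, -0.001]
contact_force: [0.1, 0.1, 1.2]
opening: 88.5
```

Request:
servo_tool --steps "0 0 0.3 0 0 0 1;0 0 0.5 0 0 0 1;0 0 0.6 0 0 0 1;0 0 0.6 0 0 0 1;0 0 0.6 0 0 0 1;0 0 0 0 0 0 1;-0.7 -0.7 0 0 0 0 1;-0.7 -0.7 0 0 0 0 1;-0.7 -0.7 0 0 0 0 1;-0.7 -0.7 0 0 0 0 1;0 0 0 0 0 0 1;0 0 0 0 0 0 1"

```text
time_s: 19.0
eef_pos: [388.7, 126.2, 179.1]
tool_rot: [0.967, -0.256, -0.0, 0.0]
contact_force: [0.3, -0.1, 0.7]
opening: 93.1
```

```bash
python3 yaw.py; python3 - <<'E'
from h import *
ims={}
for n in ['side','top']:
    p=camera_params(n);im,d=read_camera(n);save(n+'9.png',im)
    P=cloud(p,d)
    if n=='top':
        def f(nm,u0,u1,v0,v1,a,b):
            q=P[v0:v1,u0:u1].reshape(-1,3);q=q[(q[:,2]>a)&(q[:,2]<b)]
            if len(q)>3: print(nm,len(q),q.mean(0).round(1),np.round(cv2.minEnclosingCircle(q[:,:2].astype(np.float32))[0],1))
        f('cap top',170,240,195,275,50,70);f('saucer rim',165,245,200,275,14,24)
        f('mug',230,275,125,180,150,190);f('organizer',370,440,212,240,10,40);f('funnel',275,310,138,172,5,90);f('tumbler',338,382,142,182,20,120)
E
python3 look.py w9
```

```text
pos [388.7 126.2 179.1] yaw -0.517 tilt [-0.0011 -0.0006] F [ 0.3 -0.1  0.7] M [-0.051 -0.123  0.016] op 93.1 t 19.0
cap top 213 [531.5 267.5  55.4] [531.  268.4]
saucer rim 834 [531.9 269.4  17.9] [533.1 268.8]
mug 746 [729.7 131.4 164.6] [731.2 131.5]
organizer 765 [ 546.7 -275.5   23. ] [ 548.  -278.7]
funnel 499 [746.9  28.2  22.4] [753.6  31.8]
tumbler 515 [ 718.8 -149.6   67.3] [ 714.9 -144.9]
[389.28382087 126.78346497 178.9706545 ] [ 0.8699323  -0.49316844 -0.00163818] [ 1.89856764e-01 -3.89068655e-01  2.03540431e+00 -4.24033154e-04
  1.49776928e+00  7.05615572e-01]
```

View pics/side9.png

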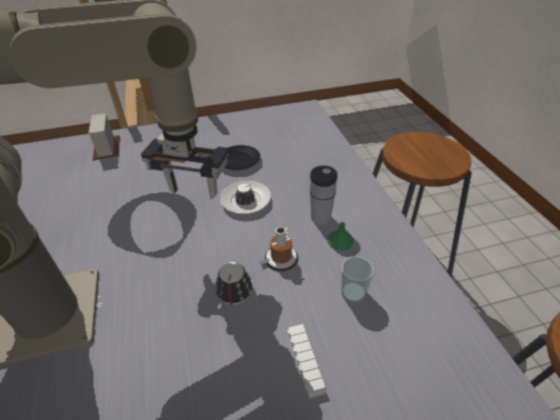

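View pics/top9.png

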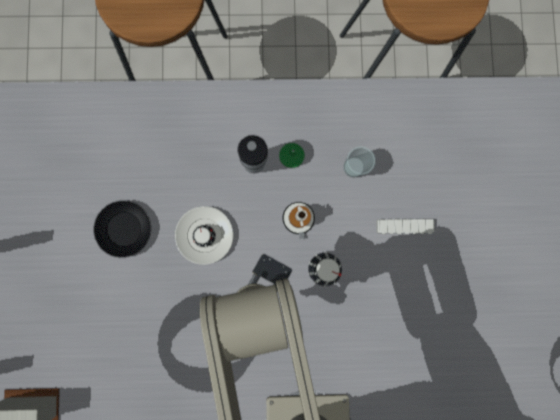

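The side view shows the cap upright at (245,192) in the saucer and the canister's bare neck at (281,238). In the top view the cap is at (203,236) in a saucer that hasn't moved, and the four leave-alone objects are where they were. I'm handing in.

```bash
python3 -c "
from plant import hand_in
print(hand_in())"
```

```text
the job is handed in; nothing more can be done
None
```

The cap is off the canister and stands upright in the middle of the white saucer, and the job is handed in (no verdict is reported).

- **Dials:** I set the bottom dial to about 1.89 rad and the middle to about 5.04, both checked by wrist camera. The top dial freed the cap at about 4.2 to 4.3 rad under a light pull.
- **Forces:** The pull while turning the top dial was mostly 6 to 9 N, with one reading of about 14 N while I was setting it. The cap touched down in the saucer at about 2.6 N.
- **Last checks:** The cap centre is about 2 mm from the saucer centre. The saucer, organizer, tumbler and mug show no movement beyond measurement noise. The gripper was open and clear at 19 s.
- **One disagreement:** One measure of the funnel (its fitted circle) shifted by 9 mm, but its mean position moved only 0.2 mm. I take that as depth noise at its edge.
- **One slip:** After the bottom dial I sent "half open" instead of "fully open", so the fingers slid lightly up onto the middle dial. The next picture showed both dials right.

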